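# Open the touch-latch tube warmer and load a sample pot

## Task

Press down gently on the marked spot of the tube warmer's flush lid, no harder than needed to release its touch latch, then get out of the way and let the sprung lid swing fully open by itself, untouched. Then take the short flat-footed sample pot that stands on the bench and lower it upright, without ramming it, until it is fully home in the warmer's empty well, and let go. Leave the pot already in the other well, the lid and everything else on the bench alone.

Things in the scene. Friction and masses are not known exactly. Their poses are not given: they have to be found in the camera images.
- warmer: the tube warmer, a white open-topped cabinet 210 (x) x 200 (y) x 122 mm high, walls 6 mm, fixed to the bench; origin at the centre of its underside, x from its front (towards the robot, with a small display) to its hinge side, z up. In it an aluminium block, top 55 mm above the bench (67 mm below the rim), has two round wells 84 mm apart in y
- lid (a joint): angle of the grey lid (rad): 0 shut and latched, top flush with the cabinet's rim; grows as it rises, 1.75 fully open, leaning back past upright; slightly negative while pressed in. The lid is 190 x 182 x 6 mm, hinged along the cabinet's back edge (94 mm behind its centre, 119 mm up). Once released, its damped spring lifts the front edge at up to 100 mm/s; fully open in 4 to 6 s
- press_spot (a point): centre of the marked round spot, 26 mm wide, on the top face of the lid, 166 mm in front of the hinge line and 27 mm behind the inside of the cabinet's front wall; it moves with the lid
- latch (a point): the hidden touch latch under the lid's front edge, 96 mm up. Pushed in at the spot the lid yields springily (4 to 7 N); the latch releases 2 to 13 mm in (it varies and cannot be seen); 1 to 2 mm further is a firm stop where force climbs steeply, and over 16 N damages it. Released, the lid follows the finger up; it must not be touched once its front edge is about 40 mm up
- well (a point): centre of the mouth of the empty well, level with the top of the block; the well is 31 mm across, 45 mm deep, its mouth flared by 3 mm, axis upright. It lies at x -10, y -42 mm in the warmer's frame
- well_floor (a point): centre of the flat floor of the empty well, 10 mm above the bench
- pot_center (a point): centre, half-way up, of the sample pot to load: clear, flat foot, 28 mm across, its top 20 mm a 32 mm wide blue cap; 92 mm tall, about 50 g. Stands on its foot on the bench, shorter than the tubes and the only one there with its cap on top. z along its axis, up. Once seated only its upper 47 mm stands above the block, so hold it by the cap
- mate_center (a point): centre of a like pot that already sits in the other well (x -10, y +42 mm in the warmer's frame)
- tube_a_center (a point): centre of a clear conical tube stood on its blue cap, 35 mm across, 116 mm tall
- tube_b_center (a point): another such tube
- tube_c_center (a point): another such tube
- flask_center (a point): centre of a conical glass flask, 76 mm across, 122 mm tall
- bottle_center (a point): centre of a small glass bottle with a blue cap, 60 mm across, 120 mm tall

How it is judged:
By the outcome, as a careful person would: the job done as asked, in the order asked, and still so for the second after the job is handed in, with the robot touching nothing.
It also fails if it takes over 69 s, if anything falls off the work surface, if the arm or the gripper's body presses on something with over 40 N, if the wrist force passes 120 N, or if a joint passes its speed limit or range.

## Robot

A 7-joint arm with a two-finger parallel gripper is mounted at the origin on the work surface. World frame = base frame: x ahead of the robot, y to its left, z up, the work surface at z = 0. Lengths are in m, angles in rad, forces in N, time in s.
With the tool pointing down it reaches from about 0.425 to 0.925 m from the base axis. Payload 6.8 kg.
Tool frame: the origin (TCP) lies at the very end of the fingers, on their centre line; the grasp point (between the pads) lies 19 mm behind it (ctrl.pinch_z is the distance from the TCP to the grasp point, in m); z points along the fingers, y is the line along which they close (so a half turn about z gives the same grasp; the last joint's range is limited). The gripper opens to 88 mm and grips with 3 to 60 N. Pads are 20 mm wide; open, the fingers measure 115 mm over their backs; the gripper's body (75 mm by 178 mm) begins 61 mm behind the grasp point.
Start: joints at [1.147, 0.477, 0.022, 1.555, -0.011, 1.109, -0.083], TCP at [0.21, -0.642, 0.223] pointing down, gripper open.
Joint ranges: [-2.96, 2.96], [-0.34, 2.1], [-1.41, 1.46], [0.24, 2.44], [-1.37, 4.51], [0.17, 1.92], [-2.96, 2.96]. Speed limits (rad/s): [2.39, 2.39, 3.14, 3.14, 3.14, 3.14, 3.14].

## Interface

Orientations are given as a unit quaternion [w, x, y, z].
In Python, from rig import ctrl, viewer gives the robot as it stands.
- The arm moves only by the shell command python3 -m jog 'ROWS' [OPENING] [FORCE]. ROWS is JSON, a list of rows, each an object with "travel": the shift along the tool's x, y, z in mm, a list of three; "delta_rot": the turn, a rotation vector about the tool's x, y, z in degrees, a list of three. In form: [{"travel": [tx, ty, tz], "delta_rot": [wx, wy, wz]}, ...]. A call has 1 to 12 rows; each row shifts and turns the commanded pose from where the row before left it, along the tool's axes as they then stand; what a row does not reach is not made up. A row lasts 1/10 s, in which the tool goes at most 50 mm and 8.59 degrees, less where a joint would pass 70% of its speed; a pose out of reach is approached as far as the arm can. A call with a gripper value outside its range is refused whole. OPENING is the gripper command: -1 is shut, 1 is fully open, values between are in proportion, set as the call begins (- or left out, the last holds). The fingers move at their own pace and stop on an object; FORCE is the grip in N (left out, the last holds). Time passes only in rows, so rows that do not move let the fingers close. It gives the time, the measured TCP pose, the force, the opening and the grip force at its end, in the units of the state.
- ctrl.get_state(): the state, without advancing time (a new reading comes with each control period).
- viewer.read_camera(name): name is "side" or "top"; returns a dict with "image" (400x640x3 uint8, red, green, blue), "depth" (400x640 float32, m along the optical axis (not along the pixel's ray), 0 where there is no reading), "fx", "fy", "cx", "cy" (pixels), "R" (3x3) and "t" (3): a world point X has camera coordinates R X + t. Camera axes: x right, y down, z forward; pixel columns grow to the right and rows downward; lengths in m; the calibration is good to about 2 mm. A picture is of the moment at which its call begins.
- ctrl.hand_in(): hands the job in; it is judged then, once.
The state is a dict: "t": time; "joint_pos": joint angles; "dq": joint speeds; "tau": joint torques, N m; "tool_pos": TCP position; "eef_rot": TCP orientation; "contact_force": force on the tool from outside, world axes, zero at the start; "wrist_torque": the same for the moment, N m; "opening": finger opening in m; "grasp_force": force on a finger pad.
Only numpy, scipy, OpenCV 4.12 (cv2) and the standard library are available. Lean on these libraries where they do the work, as an engineer would, in place of code of your own. Each camera call takes 0.05 s, during which the arm holds its last target. There are 200 camera calls.

## Working session

There is one attempt and no reset: what is moved stays moved. The work goes in short steps, Python scripts to look and compute and a shell command to move; the robot and the scene stay as the last step left them, time stands still between calls to the robot, and variables do not carry over. Pictures are saved under pics/ and viewed, at most 10 in all, crops included, and the job is handed in when it is done.

```bash
ls; mkdir -p pics; python3 - <<'E'
from rig import ctrl, viewer
import cv2, numpy as np
s=ctrl.get_state(); print({k:np.round(v,3).tolist() for k,v in s.items()}, ctrl.pinch_z)
for n in("side","top"):
    c=viewer.read_camera(n); np.savez(f"pics/{n}0.npz",**c); cv2.imwrite(f"pics/{n}0.png",c["image"][:,:,::-1])
    print(n,c["fx"],c["fy"],c["cx"],c["cy"],np.round(c["R"],3).tolist(),np.round(c["t"],3), "cam", np.round(-c["R"].T@c["t"],3))
E
```

```text
pics
{'t': 0.0, 'joint_pos': [1.147, 0.478, 0.022, 1.556, -0.011, 1.109, -0.083], 'dq': [-0.0, 0.001, 0.001, -0.001, 0.001, -0.001, -0.0], 'tau': [-0.001, -58.286, 1.534, -27.262, -0.054, 0.017, 0.0], 'tool_pos': [0.209, -0.641, 0.222], 'eef_rot': [-0.001, 0.988, 0.157, -0.0], 'contact_force': [-0.755, -0.708, 0.633], 'wrist_torque': [0.022, 0.034, -0.017], 'grasp_force': 0.0, 'opening': 0.088} 0.0187
side 450.47260763847515 450.47260763847515 316.32761564628896 200.61260863948414 [[-0.964, -0.267, -0.002], [-0.207, 0.749, -0.63], [0.17, -0.607, -0.777]] [0.559 0.145 1.086] cam [0.385 0.7   0.936]
top 454.5478930820881 454.5478930820881 321.64096708811917 205.28678496261182 [[0.026, -1.0, 0.011], [-0.995, -0.027, -0.096], [0.096, -0.008, -0.995]] [0.032 0.581 1.34 ] cam [0.449 0.059 1.389]
```

View pics/top0.png

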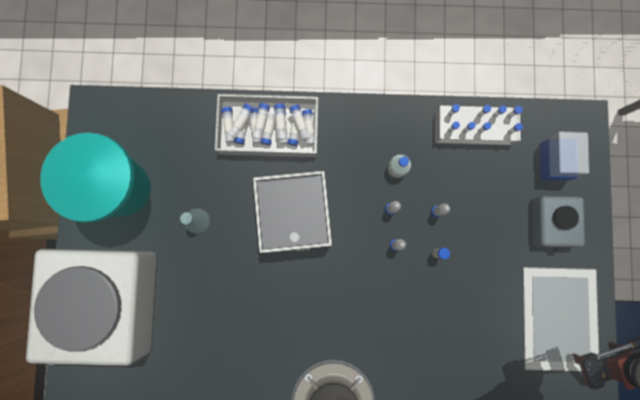

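View pics/side0.png

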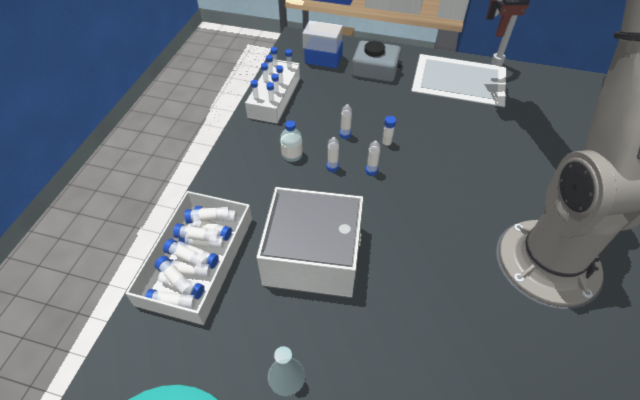

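The top view shows the warmer around (292,212), its spot at (294,237) and the capped pot at (444,254). In the side view the pot is at (389,125) and the spot at (345,229). Next I'll measure these.

```bash
cat > h.py <<'E'
import numpy as np, cv2
def ray(c,u,v,z):
    d=c["R"].T@np.array([(u-c["cx"])/c["fx"],(v-c["cy"])/c["fy"],1.]); o=-c["R"].T@c["t"]
    return o+d*(z-o[2])/d[2]
def blobs(mask,box,amin=8):
    m=np.zeros_like(mask,np.uint8); x0,y0,x1,y1=box; m[y0:y1,x0:x1]=mask[y0:y1,x0:x1]
    n,l,s,c=cv2.connectedComponentsWithStats(m)
    return [(c[i].round(1).tolist(),int(s[i,4]),s[i,:4].tolist(),(l==i)) for i in range(1,n) if s[i,4]>=amin]
def blue(im):
    h=cv2.cvtColor(im,cv2.COLOR_RGB2HSV); return ((h[...,0]>105)&(h[...,0]<130)&(h[...,1]>140)&(h[...,2]>70)).astype(np.uint8)
E
python3 - <<'E'
from h import *
for n,pb,sb,wb in(("top",(425,235,465,275),(285,230,303,244),(240,160,340,262)),("side",(375,105,405,130),(333,220,357,238),(255,180,370,300))):
    c=np.load(f"pics/{n}0.npz"); im=c["image"]
    for b in blobs(blue(im),pb): print(n,"cap",b[:3],ray(c,*b[0],.092).round(4),ray(c,*b[0],.082).round(4))
    g=im.min(2)
    for b in blobs((g>165),sb): print(n,"spot",b[:3],ray(c,*b[0],.122).round(4))
    for b in blobs((g>165),wb,150):
        cnt=max(cv2.findContours(b[3].astype(np.uint8),0,1)[0],key=cv2.contourArea)
        r=cv2.minAreaRect(cnt); print(n,"rim",b[1:3],r)
        if n=="top":
            P=np.array([ray(c,u,v,.122)[:2] for u,v in cv2.boxPoints(r)]); print(P.round(4),P.mean(0).round(4))
            d=np.roll(P,-1,0)-P; print(np.linalg.norm(d,axis=1).round(3),np.degrees(np.arctan2(d[:,1],d[:,0])).round(1))
    d=c["depth"]
    if n=="top": print(d[195:225:10,270:310:10])
E
```

```text
top cap ([443.8, 253.0], 103, [438, 248, 12, 11]) [ 0.4469 -0.3034  0.092 ] [ 0.4469 -0.3062  0.082 ]
top spot ([294.1, 236.5], 80, [290, 232, 10, 10]) [0.4819 0.1223 0.122 ]
top rim (622, [254, 172, 77, 80]) ((291.7541198730469, 211.2950897216797), (75.14466094970703, 71.52323150634766), 84.80557250976562)
[[0.6455 0.2438]
 [0.6695 0.044 ]
 [0.4597 0.0198]
 [0.4367 0.2166]] [0.5529 0.1311]
[0.201 0.211 0.198 0.211] [ -83.2 -173.4   96.6    7.4]
[[1.2736559 1.2747004 1.2743269 1.2749   ]
 [1.2760044 1.2728186 1.2759726 1.2784301]
 [0.        1.2728019 1.2716476 1.2718049]]
side cap ([389.9, 121.0], 108, [385, 116, 11, 12]) [ 0.4466 -0.2924  0.092 ] [ 0.4473 -0.3042  0.082 ]
side spot ([344.2, 228.5], 102, [338, 224, 13, 10]) [0.4817 0.1243 0.122 ]
side spot ([355.9, 232.9], 11, [355, 228, 2, 10]) [0.4542 0.129  0.122 ]
side rim (987, [257, 187, 106, 84]) ((309.7439270019531, 227.8048553466797), (99.05708312988281, 74.54127502441406), 6.340191841125488)
```

```bash
python3 -m jog '[{"travel":[33,-24.7,0],"delta_rot":[0,0,0]},{"travel":[33,-24.7,0],"delta_rot":[0,0,0]},{"travel":[33,-24.7,0],"delta_rot":[0,0,0]},{"travel":[33,-24.7,0],"delta_rot":[0,0,0]},{"travel":[33,-24.7,0],"delta_rot":[0,0,0]},{"travel":[33,-24.7,0],"delta_rot":[0,0,0]},{"travel":[33,-24.7,0],"delta_rot":[0,0,0]},{"travel":[33,-24.7,0],"delta_rot":[0,0,0]},{"travel":[33,-24.7,0],"delta_rot":[0,0,0]},{"travel":[33,-24.7,0],"delta_rot":[0,0,0]}]' -1
python3 -m jog '[{"travel":[0,0,0],"delta_rot":[0,0,-7.9]},{"travel":[0,0,0],"delta_rot":[0,0,-7.9]},{"travel":[0,0,0],"delta_rot":[0,0,-7.9]},{"travel":[0,0,0],"delta_rot":[0,0,-7.9]},{"travel":[0,0,0],"delta_rot":[0,0,-7.9]},{"travel":[0,0,0],"delta_rot":[0,0,-7.9]},{"travel":[0,0,0],"delta_rot":[0,0,-7.9]},{"travel":[0,0,0],"delta_rot":[0,0,-7.9]},{"travel":[0,0,0],"delta_rot":[0,0,-7.9]},{"travel":[0,0,0],"delta_rot":[0,0,-7.9]}]'
cat >> h.py <<'E'
def togo(s,p):
    from scipy.spatial.transform import Rotation as Ro
    q=s["eef_rot"]; R=Ro.from_quat([q[1],q[2],q[3],q[0]]).as_matrix()
    print("tool x,y,z axes",R.T.round(4).tolist(),"yaw y",np.degrees(np.arctan2(R[1,1],R[0,1])).round(2))
    print("travel mm",(1000*R.T@(np.array(p)-s["tool_pos"])).round(1))
E
python3 -c "
from h import *; from rig import ctrl
s=ctrl.get_state(); print(s); togo(s,[.4815,.1225,.172])"
```

```text
t: 1.1
tool_pos: [0.4471, -0.3028, 0.2225]
eef_rot: [-0.0, 0.988, 0.157, -0.0]
contact_force: [0.8, -0.3, -0.0]
opening: 0.0115
grasp_force: 0.0
t: 2.1
tool_pos: [0.4463, -0.3042, 0.2223]
eef_rot: [-0.0, 0.66, 0.751, -0.0]
contact_force: [0.8, 0.7, 0.5]
opening: 0.0007
grasp_force: 0.0
{'t': 2.1, 'joint_pos': array([ 0.79259266,  0.28235313, -0.37129644,  1.8582565 ,  0.11858819,
        1.02326849,  0.50220969]), 'dq': array([ 0.18347509,  0.02461164, -0.22207634, -0.01156683,  0.07639836,
        0.01369534,  1.29887944]), 'tau': array([-1.17826525e+00, -4.36874628e+01, -1.65887922e+00, -2.57741171e+01,
       -1.36974407e-01,  3.16401792e-02, -1.73641820e+00]), 'tool_pos': array([ 0.44629947, -0.30424964,  0.22227508]), 'eef_rot': array([-4.01293543e-04,  6.59877387e-01,  7.51373188e-01, -7.94535838e-05]), 'contact_force': array([0.84188691, 0.69955113, 0.4785772 ]), 'wrist_torque': array([-0.02714937, -0.08420506,  0.0273874 ]), 'grasp_force': 0.0, 'opening': 0.0006547813222661101}
tool x,y,z axes [[-0.1291, 0.9916, 0.0005], [0.9916, 0.1291, -0.0006], [-0.0007, 0.0004, -1.0]] yaw y 7.42
travel mm [418.6  90.   50.4]
```

```bash
python3 -m jog '[{"travel":[41.9,9,3],"delta_rot":[0,0,0]},{"travel":[41.9,9,3],"delta_rot":[0,0,0]},{"travel":[41.9,9,3],"delta_rot":[0,0,0]},{"travel":[41.9,9,3],"delta_rot":[0,0,0]},{"travel":[41.9,9,3],"delta_rot":[0,0,0]},{"travel":[41.9,9,3],"delta_rot":[0,0,0]},{"travel":[41.9,9,3],"delta_rot":[0,0,0]},{"travel":[41.9,9,3],"delta_rot":[0,0,0]},{"travel":[41.9,9,3],"delta_rot":[0,0,0]},{"travel":[41.9,9,3],"delta_rot":[0,0,0]},{"travel":[0,0,0],"delta_rot":[0,0,0]},{"travel":[0,0,0],"delta_rot":[0,0,0]}]'
python3 -c "
from h import *; from rig import ctrl
s=ctrl.get_state(); togo(s,[.4815,.1225,.130])"
```

```text
t: 3.3
tool_pos: [0.4837, 0.1233, 0.1923]
eef_rot: [-0.0, 0.661, 0.75, -0.0]
contact_force: [0.2, -0.6, 0.1]
opening: 0.0003
grasp_force: 0.0
tool x,y,z axes [[-0.1261, 0.992, 0.0], [0.992, 0.1261, -0.001], [-0.001, -0.0001, -1.0]] yaw y 7.24
travel mm [-0.5 -2.3 62.3]
```

```bash
python3 -m jog '[{"travel":[0,-2,20],"delta_rot":[0,0,0]},{"travel":[0,0,20],"delta_rot":[0,0,0]},{"travel":[0,0,18],"delta_rot":[0,0,0]},{"travel":[0,0,4],"delta_rot":[0,0,0]},{"travel":[0,0,0],"delta_rot":[0,0,0]},{"travel":[0,0,0],"delta_rot":[0,0,0]}]'
for i in 1; do python3 -m jog '[{"travel":[0,0,2],"delta_rot":[0,0,0]},{"travel":[0,0,1],"delta_rot":[0,0,0]},{"travel":[0,0,1],"delta_rot":[0,0,0]},{"travel":[0,0,0],"delta_rot":[0,0,0]},{"travel":[0,0,0],"delta_rot":[0,0,0]}]'; done
```

```text
t: 3.9
tool_pos: [0.4828, 0.1217, 0.1314]
eef_rot: [0.0, 0.662, 0.749, 0.0]
contact_force: [-0.9, 0.1, 0.0]
opening: 0.0003
grasp_force: 0.0
t: 4.4
tool_pos: [0.4822, 0.1223, 0.1267]
eef_rot: [0.0, 0.662, 0.75, 0.0]
contact_force: [0.5, 0.0, -1.2]
opening: 0.0004
grasp_force: 0.0
```

```bash
python3 -m jog '[{"travel":[0,0,1],"delta_rot":[0,0,0]},{"travel":[0,0,1],"delta_rot":[0,0,0]},{"travel":[0,0,0],"delta_rot":[0,0,0]}]' | egrep 'tool_pos|contact'
python3 -m jog '[{"travel":[0,0,1],"delta_rot":[0,0,0]},{"travel":[0,0,0],"delta_rot":[0,0,0]}]'| egrep 'tool_pos|contact'
python3 -m jog '[{"travel":[0,0,1],"delta_rot":[0,0,0]},{"travel":[0,0,0],"delta_rot":[0,0,0]}]'| egrep 'tool_pos|contact'
python3 -m jog '[{"travel":[0,0,1],"delta_rot":[0,0,0]},{"travel":[0,0,0],"delta_rot":[0,0,0]}]'| egrep 'tool_pos|contact'
```

```text
tool_pos: [0.4821, 0.1223, 0.1245]
contact_force: [0.2, 0.4, 0.3]
tool_pos: [0.4821, 0.1223, 0.1235]
contact_force: [0.2, 0.4, 0.7]
tool_pos: [0.4823, 0.1223, 0.1228]
contact_force: [-0.3, -0.3, 1.0]
tool_pos: [0.4823, 0.1223, 0.1218]
contact_force: [-1.7, -0.1, 5.1]
```

```bash
python3 -m jog '[{"travel":[0,0,0.5],"delta_rot":[0,0,0]},{"travel":[0,0,0],"delta_rot":[0,0,0]}]'| egrep 'tool_pos|contact'
python3 -m jog '[{"travel":[0,0,0.5],"delta_rot":[0,0,0]},{"travel":[0,0,0],"delta_rot":[0,0,0]}]'| egrep 'tool_pos|contact'
```

```text
tool_pos: [0.4823, 0.1223, 0.1212]
contact_force: [-0.3, -0.4, 3.5]
tool_pos: [0.4823, 0.1223, 0.1208]
contact_force: [-1.9, -0.6, 5.0]
```

```bash
python3 -m jog '[{"travel":[0,0,0.5],"delta_rot":[0,0,0]},{"travel":[0,0,0],"delta_rot":[0,0,0]}]'| egrep 'tool_pos|contact'
```

```text
tool_pos: [0.4823, 0.1223, 0.1204]
contact_force: [-1.5, -0.6, 5.9]
```

```bash
python3 -m jog '[{"travel":[0,0,0.5],"delta_rot":[0,0,0]},{"travel":[0,0,0],"delta_rot":[0,0,0]}]'| egrep 'tool_pos|contact'
python3 -m jog '[{"travel":[0,0,0.5],"delta_rot":[0,0,0]},{"travel":[0,0,0],"delta_rot":[0,0,0]}]'| egrep 'tool_pos|contact'
```

```text
tool_pos: [0.4823, 0.1223, 0.1198]
contact_force: [-2.1, -0.3, 6.0]
tool_pos: [0.4823, 0.1223, 0.1194]
contact_force: [-1.6, -0.3, 5.5]
```

```bash
python3 -m jog '[{"travel":[0,0,0.5],"delta_rot":[0,0,0]},{"travel":[0,0,0],"delta_rot":[0,0,0]}]'| egrep 'tool_pos|contact'
```

```text
tool_pos: [0.4823, 0.1223, 0.1189]
contact_force: [-0.8, -0.1, 5.3]
```

```bash
python3 -m jog '[{"travel":[0,0,0.5],"delta_rot":[0,0,0]},{"travel":[0,0,0],"delta_rot":[0,0,0]}]'| egrep 'tool_pos|contact'
```

```text
tool_pos: [0.4823, 0.1223, 0.1184]
contact_force: [-1.2, -0.1, 6.4]
```

```bash
python3 -m jog '[{"travel":[0,0,0.5],"delta_rot":[0,0,0]},{"travel":[0,0,0],"delta_rot":[0,0,0]}]'| egrep 'tool_pos|contact'
```

```text
tool_pos: [0.4823, 0.1223, 0.1179]
contact_force: [-0.9, -1.2, 5.7]
```

```bash
python3 -m jog '[{"travel":[0,0,0.5],"delta_rot":[0,0,0]},{"travel":[0,0,0],"delta_rot":[0,0,0]}]'| egrep 'tool_pos|contact'
```

```text
tool_pos: [0.4823, 0.1223, 0.1176]
contact_force: [-2.5, -1.0, 8.7]
```

```bash
python3 -m jog '[{"travel":[0,0,0.5],"delta_rot":[0,0,0]},{"travel":[0,0,0],"delta_rot":[0,0,0]}]'| egrep 'tool_pos|contact'
```

```text
tool_pos: [0.4823, 0.1223, 0.1175]
contact_force: [-4.4, -1.3, 13.0]
```

Force shot up at the firm stop, so the latch has released. I'm retreating now.

```bash
python3 -m jog '[{"travel":[0,0,-10],"delta_rot":[0,0,0]},{"travel":[0,0,-40],"delta_rot":[0,0,0]},{"travel":[0,0,-45],"delta_rot":[0,0,0]},{"travel":[-20,0,-40],"delta_rot":[0,0,0]},{"travel":[-40,-8,0],"delta_rot":[0,0,0]},{"travel":[-42,-9,0],"delta_rot":[0,0,0]},{"travel":[-42,-9,0],"delta_rot":[0,0,0]},{"travel":[-42,-9,0],"delta_rot":[0,0,0]},{"travel":[-42,-9,0],"delta_rot":[0,0,0]},{"travel":[-42,-9,0],"delta_rot":[0,0,0]},{"travel":[-42,-9,0],"delta_rot":[0,0,0]},{"travel":[-42,-9,0],"delta_rot":[0,0,0]}]'
python3 - <<'E'
from h import *; from rig import ctrl,viewer
s=ctrl.get_state(); togo(s,[.447,-.304,.2])
c=viewer.read_camera("side"); cv2.imwrite("pics/side1.png",c["image"][:,:,::-1])
E
```

```text
t: 8.5
tool_pos: [0.455, -0.2395, 0.2518]
eef_rot: [0.0, 0.662, 0.75, 0.0]
contact_force: [0.4, -0.1, 0.9]
opening: 0.0005
grasp_force: 0.0
tool x,y,z axes [[-0.1236, 0.9923, -0.0001], [0.9923, 0.1236, 0.0004], [0.0004, -0.0001, -1.0]] yaw y 7.1
travel mm [-63.  -15.9  51.8]
```

View pics/side1.png

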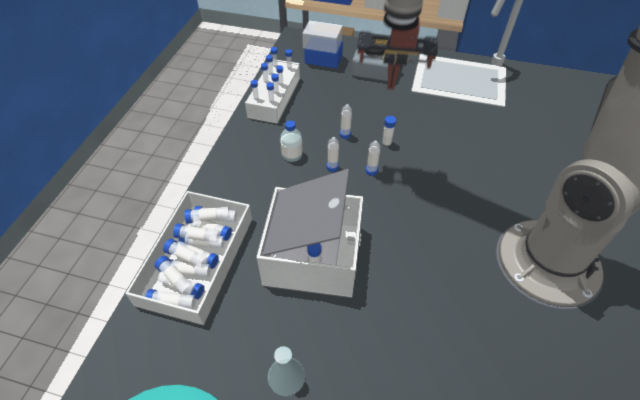

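The lid is swinging up (front edge around (348,172)), with the mate pot's cap at (315,250) and the arm well clear. On to the pot.

```bash
python3 -m jog '[{"travel":[-30,-8,0],"delta_rot":[0,0,0]},{"travel":[-24,-7,0],"delta_rot":[0,0,0]},{"travel":[0,0,0],"delta_rot":[0,0,0]},{"travel":[0,0,0],"delta_rot":[0,0,0]},{"travel":[0,0,0],"delta_rot":[0,0,0]}]' 1
python3 - <<'E'
from h import *; from rig import ctrl,viewer
s=ctrl.get_state(); togo(s,[.447,-.305,.0635])
E
```

```text
t: 9.05
tool_pos: [0.4477, -0.2918, 0.2517]
eef_rot: [-0.0, 0.661, 0.75, 0.0]
contact_force: [-0.4, 0.4, -0.5]
opening: 0.0369
grasp_force: 0.0
tool x,y,z axes [[-0.1252, 0.9921, 0.0006], [0.9921, 0.1252, 0.0002], [0.0002, 0.0006, -1.0]] yaw y 7.19
travel mm [-13.1  -2.4 188.2]
```

```bash
python3 -m jog '[{"travel":[-13,-2.4,0],"delta_rot":[0,0,0]},{"travel":[0,0,0],"delta_rot":[0,0,0]},{"travel":[0,0,20],"delta_rot":[0,0,0]},{"travel":[0,0,30],"delta_rot":[0,0,0]},{"travel":[0,0,30],"delta_rot":[0,0,0]},{"travel":[0,0,30],"delta_rot":[0,0,0]},{"travel":[0,0,30],"delta_rot":[0,0,0]},{"travel":[0,0,28],"delta_rot":[0,0,0]},{"travel":[0,0,20],"delta_rot":[0,0,0]},{"travel":[0,0,0],"delta_rot":[0,0,0]},{"travel":[0,0,0],"delta_rot":[0,0,0]}]' 1
python3 -m jog '[{"travel":[0,0,0],"delta_rot":[0,0,0]},{"travel":[0,0,0],"delta_rot":[0,0,0]},{"travel":[0,0,0],"delta_rot":[0,0,0]},{"travel":[0,0,0],"delta_rot":[0,0,0]},{"travel":[0,0,0],"delta_rot":[0,0,0]},{"travel":[0,0,0],"delta_rot":[0,0,0]},{"travel":[0,0,0],"delta_rot":[0,0,0]},{"travel":[0,0,0],"delta_rot":[0,0,0]},{"travel":[0,0,0],"delta_rot":[0,0,0]},{"travel":[0,0,0],"delta_rot":[0,0,0]}]' -1 12
```

```text
t: 10.15
tool_pos: [0.4467, -0.3063, 0.064]
eef_rot: [-0.0, 0.662, 0.75, 0.0]
contact_force: [0.7, 0.1, -0.5]
opening: 0.088
grasp_force: 0.0
t: 11.15
tool_pos: [0.4465, -0.3064, 0.0636]
eef_rot: [-0.0, 0.662, 0.749, -0.0]
contact_force: [-0.8, -0.8, -0.2]
opening: 0.0317
grasp_force: 12.0
```

Gripped on the cap (31.7 mm). I'll lift it and take a look.

```bash
python3 -m jog '[{"travel":[0,0,-20],"delta_rot":[0,0,0]},{"travel":[0,0,-40],"delta_rot":[0,0,0]},{"travel":[0,0,-45],"delta_rot":[0,0,0]},{"travel":[0,0,-45],"delta_rot":[0,0,0]},{"travel":[0,0,-45],"delta_rot":[0,0,0]},{"travel":[0,0,-20],"delta_rot":[0,0,0]},{"travel":[0,0,0],"delta_rot":[0,0,0]},{"travel":[0,0,0],"delta_rot":[0,0,0]},{"travel":[0,0,0],"delta_rot":[0,0,0]},{"travel":[0,0,0],"delta_rot":[0,0,0]}]'
python3 - <<'E'
from h import *; from rig import ctrl,viewer
s=ctrl.get_state(); print(s["tool_pos"],s["opening"])
for n in("side","top"):
    c=viewer.read_camera(n); np.savez(f"pics/{n}2.npz",**c); cv2.imwrite(f"pics/{n}2.png",c["image"][:,:,::-1])
    p=c["R"]@(s["tool_pos"])+c["t"]; print(n,c["fx"]*p[:2]/p[2]+[c["cx"],c["cy"]])
a=[cv2.imread(f"pics/{n}2.png") for n in("side","top")]
def crop(i,x0,y0,x1,y1): return cv2.resize(i[y0:y1,x0:x1],(400,300),interpolation=cv2.INTER_CUBIC)
cv2.imwrite("pics/m2.png",np.vstack([np.hstack([cv2.resize(x,(400,250)) for x in a]),np.hstack([crop(a[0],340,30,460,120),crop(a[1],400,200,520,290)])]))
E
```

```text
t: 12.15
tool_pos: [0.4457, -0.306, 0.2769]
eef_rot: [-0.002, 0.662, 0.75, -0.0]
contact_force: [-0.7, -1.0, -1.5]
opening: 0.0314
grasp_force: 12.0
[ 0.44565041 -0.30599609  0.27689838] 0.03142716925723462
side [400.36963975  61.18905357]
top [465.94046328 254.18455906]
```

View pics/m2.png

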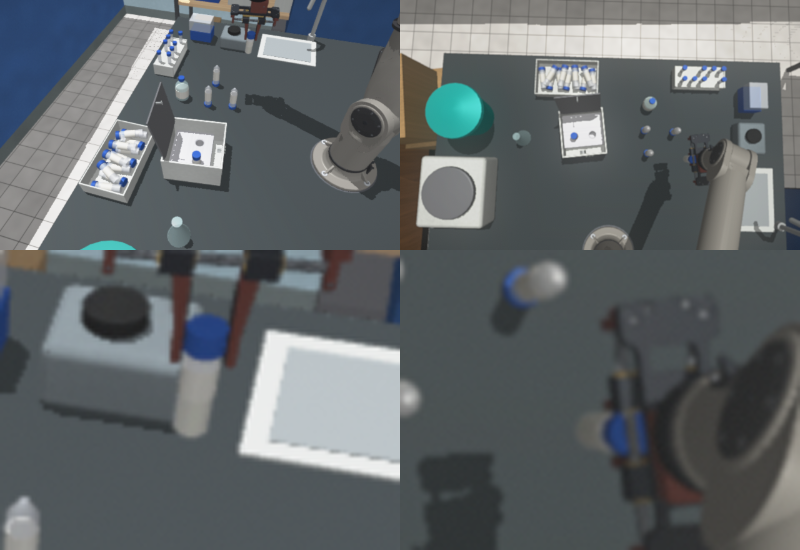

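The lid is open, the pot is held upright by its cap, and both wells are visible. Next: the cap offset in the hand and the well position.

```bash
python3 - <<'E'
from h import *
c=np.load("pics/side2.npz"); 
for b in blobs(blue(c["image"]),(380,40,420,70)): print("cap",b[:3],ray(c,*b[0],.2957-.002))
ts=np.load("pics/top2.npz")
for b in blobs(blue(ts["image"]),(450,235,485,275)): print("captop",b[:3],ray(ts,*b[0],.2957))
T=np.radians(7.1); Rz=np.array([[np.cos(T),-np.sin(T)],[np.sin(T),np.cos(T)]]); ctr=np.array([.553,.131])
w=ctr+Rz@[-.010,-.042]; print("well pred",w)
out=[]
for n in("side","top"):
    c=np.load(f"pics/{n}2.npz"); p=c["R"]@np.array([*w,.055])+c["t"]; uv=c["fx"]*p[:2]/p[2]+[c["cx"],c["cy"]]; print(n,uv)
    x,y=(uv-[40,30]).astype(int); print("crop origin",x,y)
    out.append(cv2.resize(c["image"][y:y+60,x:x+80,::-1],(400,300),interpolation=cv2.INTER_CUBIC))
cv2.imwrite("pics/w2.png",np.hstack(out))
E
```

```text
cap ([401.6, 55.6], 138, [395, 50, 14, 12]) [ 0.44482748 -0.30489935  0.2937    ]
captop ([464.7, 254.9], 44, [462, 250, 6, 11]) [ 0.44391584 -0.29683743  0.2957    ]
well pred [0.54826794 0.08808604]
side [319.4169262  226.85851684]
crop origin 279 196
top [307.58113406 214.8365984 ]
crop origin 267 184
```

View pics/w2.png

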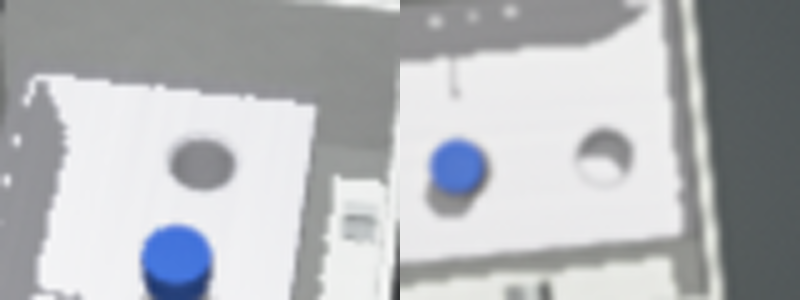

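The side crop has the well at about (319.4,228.6) full-frame and the top crop at (307.6,215.4), both close to prediction. I'll cast rays for the well and the mate cap.

```bash
python3 - <<'E'
from h import *; from rig import ctrl
s=np.load("pics/side2.npz"); t=np.load("pics/top2.npz")
print("well side",ray(s,319.1,228.2,.055),"top",ray(t,307.3,215.0,.055))
for n,c,box in(("side",s,(300,235,330,262)),("top",t,(268,205,292,230))):
    for b in blobs(blue(c["image"]),box): 
        m=ray(c,*b[0],.102 if n=="top" else .096); T=np.radians(7.1)
        print(n,"mate",b[:3],m, "-> well", m[:2]+[.084*np.sin(T),-.084*np.cos(T)])
togo(ctrl.get_state(),[.548,.0885,.2769])
E
```

```text
well side [0.54795952 0.09210552 0.055     ] top [0.54776425 0.0888988  0.055     ]
side mate ([313.9, 248.5], 153, [308, 242, 13, 15]) [0.5369311  0.17653703 0.096     ] -> well [0.54731362 0.09318114]
top mate ([278.1, 217.0], 62, [274, 213, 9, 9]) [0.53639522 0.17040426 0.102     ] -> well [0.54677775 0.08704838]
tool x,y,z axes [[-0.1236, 0.9923, 0.0014], [0.9923, 0.1236, -0.0016], [-0.0017, 0.0012, -1.0]] yaw y 7.1
travel mm [379.  150.    0.9]
```

```bash
python3 -m jog '[{"travel":[38,15,0],"delta_rot":[0,0,0]},{"travel":[38,15,0],"delta_rot":[0,0,0]},{"travel":[38,15,0],"delta_rot":[0,0,0]},{"travel":[38,15,0],"delta_rot":[0,0,0]},{"travel":[38,15,0],"delta_rot":[0,0,0]},{"travel":[38,15,0],"delta_rot":[0,0,0]},{"travel":[38,15,0],"delta_rot":[0,0,0]},{"travel":[38,15,0],"delta_rot":[0,0,0]},{"travel":[38,15,0],"delta_rot":[0,0,0]},{"travel":[38,15,0],"delta_rot":[0,0,0]},{"travel":[0,0,0],"delta_rot":[0,0,0]},{"travel":[0,0,0],"delta_rot":[0,0,0]}]'
python3 - <<'E'
from h import *; from rig import ctrl
togo(ctrl.get_state(),[.5475,.0898,.138])
E
```

```text
t: 13.45
tool_pos: [0.5481, 0.0901, 0.278]
eef_rot: [-0.0, 0.661, 0.75, -0.0]
contact_force: [-0.3, -0.3, -0.1]
opening: 0.0313
grasp_force: 12.0
tool x,y,z axes [[-0.1259, 0.992, 0.0002], [0.992, 0.1259, -0.0012], [-0.0013, 0.0001, -1.0]] yaw y 7.23
travel mm [ -0.2  -0.5 140. ]
```

```bash
python3 -m jog '[{"travel":[0,-0.5,20],"delta_rot":[0,0,0]},{"travel":[0,0,30],"delta_rot":[0,0,0]},{"travel":[0,0,30],"delta_rot":[0,0,0]},{"travel":[0,0,30],"delta_rot":[0,0,0]},{"travel":[0,0,20],"delta_rot":[0,0,0]},{"travel":[0,0,10],"delta_rot":[0,0,0]},{"travel":[0,0,0],"delta_rot":[0,0,0]},{"travel":[0,0,0],"delta_rot":[0,0,0]},{"travel":[0,0,0],"delta_rot":[0,0,0]}]'
python3 - <<'E'
from h import *; from rig import ctrl,viewer
p=ctrl.get_state()["tool_pos"]; print(p)
o=[]
for n,(x,y) in(("side",(279,166)),("top",(267,174))):
    c=viewer.read_camera(n); np.savez(f"pics/{n}3.npz",**c)
    o.append(cv2.resize(c["image"][y:y+90,x:x+80,::-1],(400,450),interpolation=cv2.INTER_CUBIC))
    if n=="side":
        for b in blobs(blue(c["image"]),(295,180,345,235)): print(b[:3],ray(c,*b[0],p[2]+.0167))
cv2.imwrite("pics/w3.png",np.hstack(o))
E
```

```text
t: 14.35
tool_pos: [0.5488, 0.0891, 0.1399]
eef_rot: [0.001, 0.662, 0.749, 0.001]
contact_force: [0.2, -0.4, -0.2]
opening: 0.0322
grasp_force: 12.0
[0.54883451 0.08908872 0.1399457 ]
([318.8, 201.5], 165, [312, 195, 14, 14]) [0.5489659  0.09212407 0.1566457 ]
```

View pics/w3.png

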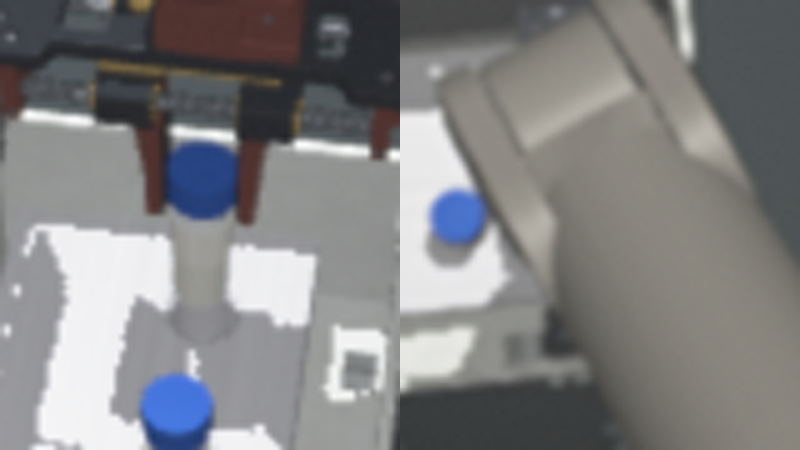

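In the side crop the foot hangs just above the hole (about (203,310)), and the cap ray matches the well to about 1 mm. I'll shift 1 mm and lower in stages.

```bash
python3 -m jog '[{"travel":[0,-1,5],"delta_rot":[0,0,0]},{"travel":[0,0,7],"delta_rot":[0,0,0]},{"travel":[0,0,4],"delta_rot":[0,0,0]},{"travel":[0,0,3],"delta_rot":[0,0,0]},{"travel":[0,0,2],"delta_rot":[0,0,0]},{"travel":[0,0,2],"delta_rot":[0,0,0]},{"travel":[0,0,2],"delta_rot":[0,0,0]},{"travel":[0,0,0],"delta_rot":[0,0,0]}]'
python3 -m jog '[{"travel":[0,0,2],"delta_rot":[0,0,0]},{"travel":[0,0,2],"delta_rot":[0,0,0]},{"travel":[0,0,0],"delta_rot":[0,0,0]}]'
```

```text
t: 15.25
tool_pos: [0.5469, 0.0889, 0.1135]
eef_rot: [0.0, 0.662, 0.749, -0.0]
contact_force: [-0.1, -0.7, -0.6]
opening: 0.0314
grasp_force: 12.0
t: 15.55
tool_pos: [0.5469, 0.0889, 0.1094]
eef_rot: [0.0, 0.662, 0.749, -0.0]
contact_force: [0.9, -1.4, -0.5]
opening: 0.0318
grasp_force: 12.0
```

```bash
python3 -m jog '[{"travel":[0,0,3],"delta_rot":[0,0,0]},{"travel":[0,0,3],"delta_rot":[0,0,0]},{"travel":[0,0,3],"delta_rot":[0,0,0]},{"travel":[0,0,3],"delta_rot":[0,0,0]},{"travel":[0,0,0],"delta_rot":[0,0,0]}]'|egrep 'tool|cont'
python3 -m jog '[{"travel":[0,0,3],"delta_rot":[0,0,0]},{"travel":[0,0,3],"delta_rot":[0,0,0]},{"travel":[0,0,3],"delta_rot":[0,0,0]},{"travel":[0,0,3],"delta_rot":[0,0,0]},{"travel":[0,0,0],"delta_rot":[0,0,0]}]'|egrep 'tool|cont'
```

```text
tool_pos: [0.5469, 0.0889, 0.0972]
contact_force: [1.1, -0.8, -0.8]
tool_pos: [0.547, 0.089, 0.0852]
contact_force: [2.3, 0.1, -1.5]
```

```bash
python3 -m jog '[{"travel":[0,0,2],"delta_rot":[0,0,0]},{"travel":[0,0,2],"delta_rot":[0,0,0]},{"travel":[0,0,2],"delta_rot":[0,0,0]},{"travel":[0,0,2],"delta_rot":[0,0,0]},{"travel":[0,0,0],"delta_rot":[0,0,0]}]'|egrep 'tool|cont'
```

```text
tool_pos: [0.5471, 0.089, 0.0774]
contact_force: [2.4, -1.1, -1.4]
```

```bash
python3 -m jog '[{"travel":[0,0.7,1],"delta_rot":[0,0,0]},{"travel":[0,0,1],"delta_rot":[0,0,0]},{"travel":[0,0,1],"delta_rot":[0,0,0]},{"travel":[0,0,0],"delta_rot":[0,0,0]}]'|egrep 'tool|cont'
python3 -m jog '[{"travel":[0,0,0.5],"delta_rot":[0,0,0]},{"travel":[0,0,0.5],"delta_rot":[0,0,0]},{"travel":[0,0,0],"delta_rot":[0,0,0]}]'|egrep 'tool|cont'
```

```text
tool_pos: [0.5474, 0.0891, 0.0744]
contact_force: [2.0, -2.6, -0.4]
tool_pos: [0.5475, 0.0891, 0.0737]
contact_force: [1.1, -2.7, 1.8]
```

```bash
python3 -m jog '[{"travel":[0,0,0.5],"delta_rot":[0,0,0]},{"travel":[0,0,0],"delta_rot":[0,0,0]}]'|egrep 'tool|cont'
```

```text
tool_pos: [0.5477, 0.0892, 0.0736]
contact_force: [0.3, -2.4, 4.9]
```

```bash
python3 -m jog '[{"travel":[0,0,0.5],"delta_rot":[0,0,0]},{"travel":[0,0,0],"delta_rot":[0,0,0]}]'|egrep 'tool|cont'
```

```text
tool_pos: [0.548, 0.0892, 0.0735]
contact_force: [-0.9, -2.4, 8.7]
```

The pot is on the floor at the expected height. I'll ease off, release and retreat straight up.

```bash
python3 -m jog '[{"travel":[0,0,-0.8],"delta_rot":[0,0,0]},{"travel":[0,0,0],"delta_rot":[0,0,0]}]'|egrep 'tool|cont'
python3 -m jog '[{"travel":[0,0,0],"delta_rot":[0,0,0]},{"travel":[0,0,0],"delta_rot":[0,0,0]},{"travel":[0,0,0],"delta_rot":[0,0,0]},{"travel":[0,0,0],"delta_rot":[0,0,0]},{"travel":[0,0,0],"delta_rot":[0,0,0]},{"travel":[0,0,0],"delta_rot":[0,0,0]}]' 0.4
python3 -m jog '[{"travel":[0,0,-10],"delta_rot":[0,0,0]},{"travel":[0,0,-25],"delta_rot":[0,0,0]},{"travel":[0,0,-40],"delta_rot":[0,0,0]},{"travel":[0,0,-40],"delta_rot":[0,0,0]},{"travel":[0,0,-40],"delta_rot":[0,0,0]},{"travel":[0,0,-40],"delta_rot":[0,0,0]},{"travel":[-40,0,0],"delta_rot":[0,0,0]},{"travel":[-40,0,0],"delta_rot":[0,0,0]},{"travel":[-40,0,0],"delta_rot":[0,0,0]},{"travel":[-40,0,0],"delta_rot":[0,0,0]},{"travel":[-40,0,0],"delta_rot":[0,0,0]},{"travel":[0,0,0],"delta_rot":[0,0,0]}]'
python3 -m jog '[{"travel":[-40,0,0],"delta_rot":[0,0,0]},{"travel":[-30,0,0],"delta_rot":[0,0,0]},{"travel":[0,0,0],"delta_rot":[0,0,0]},{"travel":[0,0,0],"delta_rot":[0,0,0]},{"travel":[0,0,0],"delta_rot":[0,0,0]}]'
python3 - <<'E'
from h import *; from rig import viewer
o=[]
for n,(x,y) in(("side",(229,126)),("top",(232,144))):
    c=viewer.read_camera(n); im=c["image"]
    o.append(cv2.resize(im[y:y+150,x:x+133,::-1],(400,450),interpolation=cv2.INTER_CUBIC))
    for b in blobs(blue(im),(295,205,345,270) if n=="side" else (268,195,330,235)): print(n,b[:3],ray(c,*b[0],.102),ray(c,*b[0],.096))
cv2.imwrite("pics/w4.png",np.hstack(o))
E
```

```text
tool_pos: [0.5478, 0.0892, 0.0736]
contact_force: [0.8, -1.6, 1.8]
t: 18.95
tool_pos: [0.5476, 0.0892, 0.0734]
eef_rot: [-0.0, 0.662, 0.75, -0.0]
contact_force: [0.3, 0.5, -0.6]
opening: 0.0614
grasp_force: 0.0
t: 20.15
tool_pos: [0.572, -0.1167, 0.2687]
eef_rot: [0.001, 0.666, 0.746, -0.001]
contact_force: [-0.8, -0.2, 0.1]
opening: 0.0617
grasp_force: 0.0
t: 20.65
tool_pos: [0.5811, -0.1769, 0.2689]
eef_rot: [-0.0, 0.661, 0.75, 0.0]
contact_force: [0.2, -0.8, -1.2]
opening: 0.0616
grasp_force: 0.0
side ([319.2, 218.5], 142, [314, 212, 12, 14]) [0.54626971 0.09795364 0.102     ] [0.54743225 0.09362436 0.096     ]
side ([313.9, 248.4], 152, [308, 242, 13, 14]) [0.53591397 0.1800237  0.102     ] [0.53700202 0.17628474 0.096     ]
top ([307.1, 214.2], 60, [303, 210, 9, 9]) [0.54653207 0.08846625 0.102     ] [0.54698854 0.0886052  0.096     ]
top ([278.1, 217.0], 63, [274, 213, 9, 9]) [0.53639522 0.17040426 0.102     ] [0.53680444 0.17092514 0.096     ]
```

View pics/w4.png

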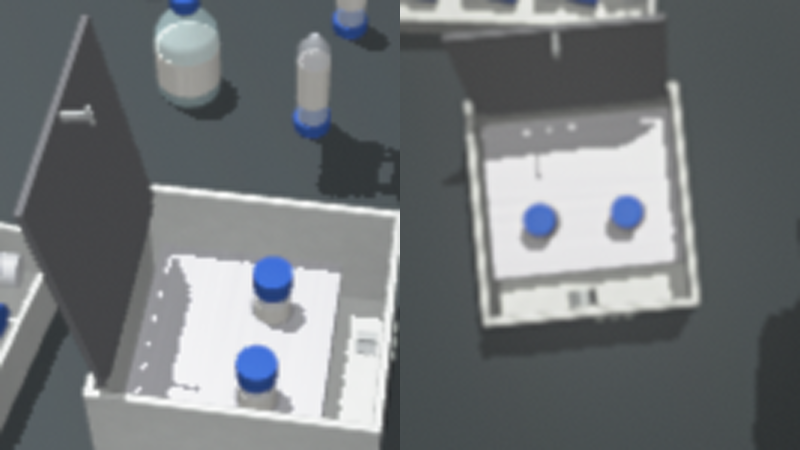

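The lid is fully open. Both pots sit upright at equal height: the loaded one's cap is at (319,218) in the side view and the mate's at (314,248). Mate and bench items are undisturbed, so I'm handing in.

```bash
python3 -c "
from rig import ctrl; print(ctrl.hand_in())"
```

```text
the job is handed in; nothing more can be done
None
```

I pressed the spot until the latch released, peaking at about 13 N (limit 16 N). The lid swung fully open untouched, the sample pot is fully seated upright and released in the empty well, and the job is handed in at about 21 s; no verdict was returned.

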